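Hold the microwave's key release turned

ROBOT

A 6-joint arm with a two-finger parallel gripper is mounted at the origin on the work surface. World frame = base frame: x ahead of the robot, y to its left, z up, the work surface at z = 0. Lengths are in mm, angles in degrees, forces in N, time in s.
With the tool pointing down it reaches from about 300 to 850 mm from the base axis. Payload 4.2 kg.
Tool frame: the origin (TCP) lies midway between the tips of the shut fingers; the grasp point (between the pads) lies 19 mm behind it; x points along the fingers, y is the direction in which the jaws open and shut, and the axes are right-handed (so a half turn about x gives the same grasp; the last joint's range is limited). The gripper opens to 91 mm and grips with 3 to 60 N. Pads are 32 mm wide; open, the fingers measure 118 mm over their backs; the gripper's body (76 mm by 178 mm) begins 60 mm behind the grasp point.
Start: joints at [-77.808, 18.312, 89.639, -0, 72.044, -1.146], TCP at [132.657, -559.508, 178.676] pointing down, gripper open.
Joint ranges: [-177.97, 177.97], [-48.28, 115.42], [12.27, 149.76], [-77.06, 257.06], [2.81, 150.46], [-146.56, 146.56]. Speed limits (degrees/s): [147.25, 147.25, 180, 180, 180, 180].

INTERFACE

Orientations are given as [roll, pitch, yaw] about the fixed x, y, z axes, in that order (R = Rz(yaw) Ry(pitch) Rx(roll)).
In Python, from workcell import * gives the robot as it stands.
- The arm moves only by the shell command python3 -m handwheel 'ROWS' [FORCE]. ROWS is a JSON object of lists of equal length, an entry for each row: "gripper": the closure, from 0 (fully open) to 1 (shut); "offset": the shift along the tool's x, y, z in mm, a list of three; "rot": the turn, a rotation vector about the tool's x, y, z in degrees, a list of three. A call has 1 to 5 rows; each row is the pose to reach, as a shift and turn from the pose commanded when the call began, along the tool's axes at that moment; what a row does not reach only later rows make up. A row lasts 1/12 s, in which the tool goes at most 41.7 mm and 7.16 degrees, less where a joint would pass 70% of its speed; a pose out of reach is approached as far as the arm can. A call with a gripper value outside its range is refused whole. The fingers move at their own pace and stop on an object; FORCE is the grip in N (left out, the last holds). Time passes only in rows, so rows that repeat a pose let the fingers close. It gives the time, the measured TCP pose, the force and the opening at its end, in the units of the state.
- state(): the state, without advancing time (a new reading comes with each control period).
- grab_frame(name): name is "side" or "top" or "wrist"; returns the picture (384x512x3 uint8, red, green, blue); there is no depth.
- camera_params(name): a dict with "fx", "fy", "cx", "cy" (pixels), "k1" (the pictures are not rectified: a ray, as slopes to the right and down, at radius r is drawn at 1 + k1 r^2 times it, then the intrinsics apply), "position" and "attitude" of the camera in the world; the wrist camera has in their place "hand_eye" (4x4, takes a point from camera to tool coordinates, whose origin is the TCP and whose axes are the tool frame's). Camera axes: x right, y up, looking along -z (the intrinsics and any distortion apply to the point x, -y, -z); pixel columns grow to the right and rows downward; lengths in mm; the calibration is good to about 2 mm. A picture is of the moment at which its call begins: read the wrist's pose just before it. camera_params takes no time and is no camera call.
- job_done(): hands the job in, once; it reports no verdict.
The state is a dict: "time_s": time; "qpos": joint angles; "qvel": joint speeds; "effort": joint torques, N m; "ee_pos": TCP position; "ee_rot": TCP orientation; "force": force on the tool from outside, world axes, zero at the start; "torque": the same for the moment, N m; "gripper_width": finger opening in mm.
Only numpy, scipy, OpenCV 4.12 (cv2) and the standard library are available. Lean on these libraries where they do the work, as an engineer would, in place of code of your own. Each camera call takes 0.05 s, during which the arm holds its last target.

TASK

Take the orange key (not the blue one) out of the wooden stand and push it fully home in the keyhole on top of the white switch box, wiggling it past the sticky pins. Then turn it a quarter turn clockwise, seen from above, and finish while still gripping it and holding it turned: the lock springs back if let go. Leave the blue key in its stand and the other things on the counter where they are.

Things in the scene. Friction and masses are not known exactly. Their poses are not given: they have to be found in the camera images.
- orange_key_bow (a point): centre of the orange key's bow (grip), a plastic block 10 mm thick (key's x), 34 mm wide (y), 30 mm tall (z, up in use). The key (66 mm long, about 40 g) stands upright in one of the stand's two slots at first; its lower end is 51 mm under this point. It is the same either way round (half a turn about z).
- orange_key_tip (a point): middle of the lower end of the orange key; same axes as the bow. The lowest 14 mm are a steel bit 5 mm thick (x) and 24 mm wide (y); between bit and bow runs a steel shank 6 mm across and 22 mm long.
- blue_key_bow (a point): centre of the bow of the blue key, same sizes and axes as the orange key; it stands in the other slot and stays there
- keystand: wooden block 50 (x) by 130 (y) by 32 mm tall, fixed to the counter; origin under its middle. Two upright slots, 30 mm either side of its middle along its y, hold the keys 20 mm deep, their width along the block's y; a key's bow begins 16 mm above the block. The slots have 0.6 mm of room on each side of the bit.
- keyhole (a point): middle of the keyhole's mouth: upper face of the steel faceplate (44 mm square, 6 mm thick), 61 mm above the counter, on the fixed white switch box (120 by 130 by 55 mm, square to this point's axes, the keyhole in its middle). z is up; the slot is 26 mm long along y, 12 mm wide along x, with 2 mm chamfers. Beside it a red dot (+y: at rest) and a green dot (+x: turned).
- keybottom (a point): keyhole's floor, 22 mm under its mouth, same axes: where the tip of a key that is home rests. At 6 and 10 mm depth sticky pins stop a straight push: rock the key 14 degrees (the slot allows 17) to each side about z, pushing lightly (5 N); it drops past one set on either side, then goes home in line with the slot. It turns further only with the bit wholly under the faceplate, 20 mm deep or more.
- plug (a joint): turn of the lock's plug, the lowest part, in rad: 0 at rest, growing clockwise seen from above, stop at 1.65. A spring returns it (0.02 N m at rest, 0.1 N m at a quarter turn; the pins drag 0.03 N m each). The key's bit has about 0.12 rad of play in it.
- meal_tray: black ready-meal tray with a printed white lid, 128 by 178 by 47 mm, origin under its middle; bystander
- mug: white mug 80 mm across, 90 mm tall, origin under its middle; bystander
- jar: amber jar with red cap, 56 mm across, 75 mm tall, origin under its middle; bystander
- timer: white round kitchen timer with an orange bar grip, 68 mm across, 50 mm tall, origin under its middle; bystander
- bowl: blue bowl 110 mm across, 45 mm tall, origin under its middle; bystander
- spoon: spoon with a wooden handle lying on the counter; bystander
Not all that is in view belongs to the job. What is shaped like the part that bears keyhole but purple or yellow is not meant.

How it is judged:
By the outcome, as a careful person would: the job done as asked, in the order asked, and still so for the second after the job is handed in, while the arm keeps its last pose, push and grip.
It also fails if it takes over 51 s, if anything falls off the work surface, if the arm or the gripper's body presses on something with over 40 N, if the wrist force passes 120 N, or if a joint passes its speed limit or range.

## Working session

There is one attempt and no reset: what is moved stays moved. The work goes in short steps, Python scripts to look and compute and a shell command to move; the robot and the scene stay as the last step left them, time stands still between calls to the robot, and variables do not carry over. Pictures are saved under pics/ and viewed, and the job is handed in when it is done.

```bash
mkdir -p pics; ls
python3 - <<'E'
from workcell import *
import cv2
s=state(); print(s)
for n in ("side","top","wrist"):
    im=grab_frame(n); cv2.imwrite(f"pics/{n}0.png",im[:,:,::-1]); print(n,camera_params(n))
E
```

```text
pics
{'time_s': 0.0, 'qpos': array([-7.78077424e+01,  1.83511742e+01,  8.97047187e+01, -2.04825633e-03,
        7.20438966e+01, -1.14605538e+00]), 'qvel': array([-0.10586506, -0.15889505,  0.03442439,  0.04969154,  0.0041509 ,
       -0.05675785]), 'effort': array([-4.57137560e-06, -4.12460589e+01, -2.31975693e+01,  7.26674125e-02,
        4.58092033e-02, -1.58186704e-04]), 'ee_pos': array([ 132.52269421, -558.95008558,  177.83644762]), 'ee_rot': array([-90.02807084,  89.90019154, 103.31087526]), 'force': array([ 0.67706694, -0.16849378, -0.12255825]), 'torque': array([ 0.03092421, -0.00385854,  0.00558317]), 'gripper_width': 91.05016338633546}
side {'fx': 374.538443684103, 'fy': 374.538443684103, 'cx': 253.49422699999792, 'cy': 189.1035680831749, 'k1': -0.11198594996630042, 'position': array([180.42787499, 606.6636413 , 816.36382117]), 'attitude': array([  40.94514528,    1.01686233, -150.16904778])}
top {'fx': 349.33199409498866, 'fy': 349.33199409498866, 'cx': 253.10785631903897, 'cy': 194.270516881548, 'k1': -0.09231030965452404, 'position': array([449.45692712,  41.01257529, 977.79083479]), 'attitude': array([  5.90194748,   1.13815213, -88.90202039])}
wrist {'fx': 284.8542052822156, 'fy': 284.8542052822156, 'cx': 251.48982371263457, 'cy': 187.02620324096907, 'k1': -0.013829334097308412, 'hand_eye': array([[-9.63215806e-04,  2.81720350e-01, -9.59496074e-01,
        -2.08129768e+02],
       [ 9.99998990e-01,  1.27447725e-03, -6.29672880e-04,
         6.59542069e-01],
       [ 1.04546425e-03, -9.59495711e-01, -2.81721293e-01,
        -7.89660364e+01],
       [ 0.00000000e+00,  0.00000000e+00,  0.00000000e+00,
         1.00000000e+00]])}
```

View pics/side0.png

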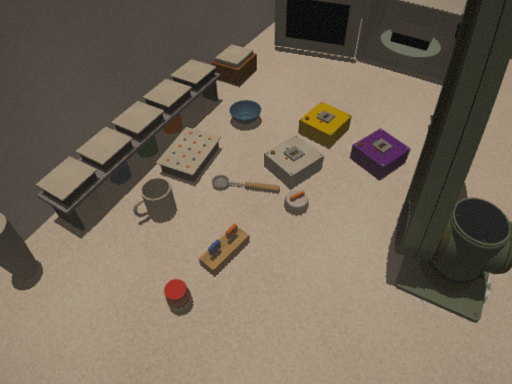

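View pics/top0.png

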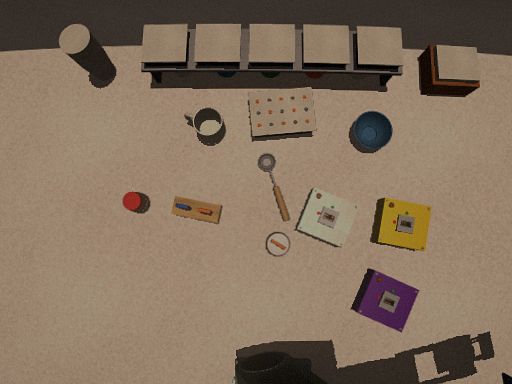

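View pics/wrist0.png

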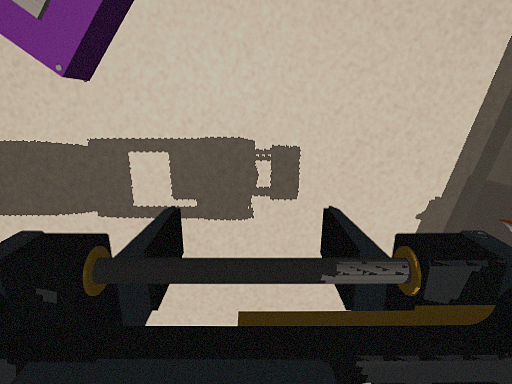

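The top view shows the stand near (197,210) with the blue key at (183,207) and the orange key at (205,211). The white box is at (327,217), with its keyhole near (329,217). Next I'll zoom in and write helpers.

```bash
cat > h.py <<'E'
import numpy as np, cv2
from scipy.spatial.transform import Rotation as R
from workcell import *
def pose(s): return R.from_euler('xyz',s['ee_rot'],degrees=True).as_matrix(), np.array(s['ee_pos'])
def cam(n,s=None):
    c=camera_params(n)
    if n=='wrist':
        Rt,p=pose(s); H=c['hand_eye']; return c,Rt@H[:3,:3],Rt@H[:3,3]+p
    return c,R.from_euler('xyz',c['attitude'],degrees=True).as_matrix(),np.array(c['position'])
def rays(n,px,s=None):
    c,Rc,p=cam(n,s); K=np.array([[c['fx'],0,c['cx']],[0,c['fy'],c['cy']],[0,0,1.]])
    u=cv2.undistortPoints(np.array(px,float).reshape(-1,1,2),K,np.array([c['k1'],0,0,0,0.])).reshape(-1,2)
    d=np.c_[u[:,0],-u[:,1],-np.ones(len(u))]@Rc.T
    return p,d
def onplane(n,px,z,s=None):
    p,d=rays(n,px,s); return p+d*((z-p[2])/d[:,2])[:,None]
def proj(n,X,s=None):
    c,Rc,p=cam(n,s); q=(np.atleast_2d(X)-p)@Rc; a=np.c_[q[:,0],-q[:,1]]/-q[:,2:]
    r=(a**2).sum(1,keepdims=True); a=a*(1+c['k1']*r); return a*[c['fx'],c['fy']]+[c['cx'],c['cy']]
def two(n1,p1,n2,p2,s1=None,s2=None):
    a,d=rays(n1,[p1],s1); b,e=rays(n2,[p2],s2); d=d[0];e=e[0]
    t=np.linalg.lstsq(np.c_[d,-e],b-a,rcond=None)[0]; A=a+d*t[0];B=b+e*t[1]; return (A+B)/2,np.linalg.norm(A-B)
def crop(im,x,y,w,h,k,name): cv2.imwrite(name,cv2.resize(im[y:y+h,x:x+w],None,fx=k,fy=k,interpolation=cv2.INTER_CUBIC))
def blob(im,lo,hi,box):
    x,y,w,h=box; m=cv2.inRange(cv2.cvtColor(im,cv2.COLOR_BGR2HSV),lo,hi); k=np.zeros_like(m); k[y:y+h,x:x+w]=m[y:y+h,x:x+w]; return k
def rect(m):
    cs,_=cv2.findContours(m,cv2.RETR_EXTERNAL,cv2.CHAIN_APPROX_NONE); c=max(cs,key=len)
    M=cv2.moments(m,True); return (M['m10']/M['m00'],M['m01']/M['m00']),M['m00'],cv2.minAreaRect(c)
E
python3 - <<'E'
from h import *
t=cv2.imread('pics/top0.png'); s=cv2.imread('pics/side0.png')
a=[cv2.resize(i,(400,300),interpolation=cv2.INTER_CUBIC) for i in (t[190:230,170:224],t[185:248,290:374],s[220:274,194:266],s[125:191,255:343])]
cv2.imwrite('pics/z.png',np.vstack([np.hstack(a[:2]),np.hstack(a[2:])]))
for n,im,b in(('top',t,(170,190,55,35)),('side',s,(195,220,60,55))):
    print(n,'orange',rect(blob(im,(3,170,120),(13,255,255),b)));print('blue',rect(blob(im,(100,90,40),(130,255,255),b)))
print(onplane('top',[[197,210],[205,211],[183,207]],63),onplane('top',[[329,217]],61))
E
```

```text
top orange ((203.33333333333334, 210.17948717948718), 39.0, ((203.4729766845703, 210.16217041015625), (11.507928848266602, 3.1235806941986084), 9.462322235107422))
blue ((181.83333333333334, 205.83333333333334), 36.0, ((181.5384521484375, 205.80767822265625), (11.570852279663086, 2.941741943359375), 11.309932708740234))
side orange ((231.21875, 228.21875), 32.0, ((231.25003051757812, 228.25003051757812), (2.1213202476501465, 11.31370735168457), 45.0))
blue ((213.86666666666667, 244.4), 30.0, ((213.75003051757812, 244.75003051757812), (2.1213202476501465, 11.31370735168457), 45.0))
[[499.46609032 208.11385863  63.        ]
 [497.24072302 186.80081815  63.        ]
 [506.67339621 245.7248402   63.        ]] [[ 487.3736268  -139.14406561   61.        ]]
```

View pics/z.png

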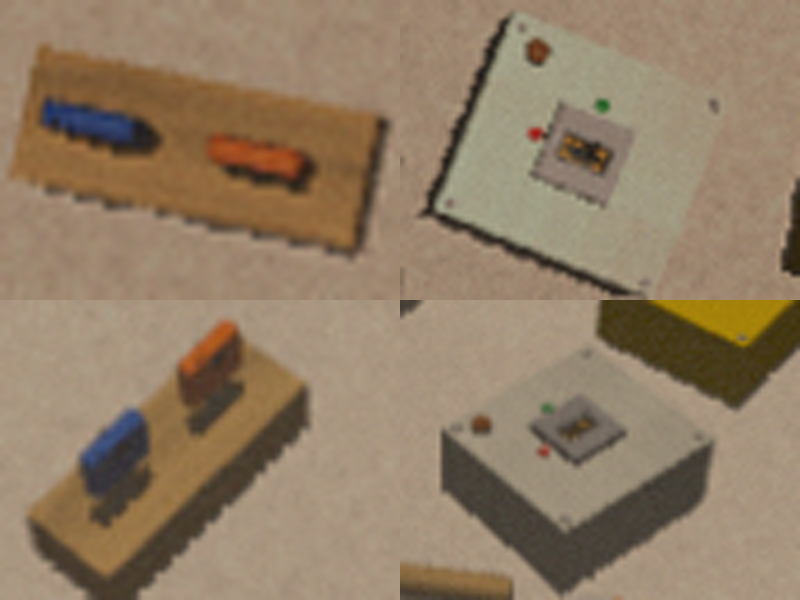

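Run:
```python
from h import *
s=state(); Rt,p=pose(s); print(np.round(Rt,3))
P=onplane('top',[[203.4,210.2],[181.6,205.9]],78); print(P, np.linalg.norm(P[0]-P[1]), np.degrees(np.arctan2(*(P[1]-P[0])[[1,0]])))
print(two('top',(203.4,210.2),'side',(231.25,228.2)))
t=cv2.imread('pics/top0.png')
bx=(310,200,40,30)
r=rect(blob(t,(0,120,90),(8,255,255),(310,205,14,14)))[:2]; g=rect(blob(t,(45,80,30),(85,255,255),(325,200,14,14)))[:2]; print(r,g)
D=onplane('top',[r[0],g[0]],55); K=onplane('top',[[328.85,217.1]],61)[0]; print(D,K)
for d,a in((D[0],90),(D[1],0)):
    v=d-K; print(np.hypot(*v[:2]),np.degrees(np.arctan2(v[1],v[0]))-a)
x=[[290+.21*a,185+.21*b] for a,b in((112,12),(322,100),(240,298),(35,210))]
C=onplane('top',x,55); print(C,C.mean(0)); 
for i in range(4): v=C[(i+1)%4]-C[i]; print(np.hypot(*v[:2]),np.degrees(np.arctan2(v[1],v[0])))
# stand corners
x=[[170+.135*a,190+.1333*b] for a,b in((45,45),(385,115),(360,250),(12,180))]
C=onplane('top',x,32); print(C.mean(0)); 
for i in range(4): v=C[(i+1)%4]-C[i]; print(np.hypot(*v[:2]),np.degrees(np.arctan2(v[1],v[0])))
```

```text
[[-0.     0.231 -0.973]
 [ 0.001 -0.973 -0.231]
 [-1.    -0.001  0.   ]]
[[498.44979709 188.64816512  78.        ]
 [508.53023378 246.16447053  78.        ]] 58.392984104376985 80.05917621044564
(array([497.96748666, 188.95494906,  73.83738197]), np.float64(1.5929664765696652))
((318.0, 212.5), 6.0) ((332.0, 206.71428571428572), 7.0)
[[ 499.03598475 -111.16429805   55.        ]
 [ 514.96083004 -148.33385979   55.        ]] [ 487.10527634 -138.74876887   61.        ]
30.05403189877624 -23.389225698478185
29.458544428491923 -18.988330821538327
[[ 565.29682721  -99.17558533   55.        ]
 [ 517.95915736 -216.78801114   55.        ]
 [ 407.87748792 -170.48622349   55.        ]
 [ 454.46000232  -56.90211245   55.        ]] [ 486.3983687 -135.8379831   55.       ]
126.78145642284012 -111.92422698634051
119.42290184561084 157.1877422043187
122.76514541754713 67.70074465119707
118.62482143484877 -20.87699005388829
[502.17063033 213.98500695  32.        ]
129.40641012838367 -100.37428466300457
49.63319918426579 170.91909636963575
131.76065879930692 80.08338411896291
50.68794335984063 -11.76446529693146
```

```bash
python3 -m handwheel '{"gripper":[0,0,0,0,0],"offset":[[0,-20,-27],[0,-43,-58],[0,-67,-90],[0,-91,-123],[0,-115,-155]],"rot":[[0,0,0],[0,0,0],[0,0,0],[0,0,0],[0,0,0]]}'
python3 -m handwheel '{"gripper":[0,0,0,0,0],"offset":[[0,-24,-32],[0,-48,-65],[0,-72,-97],[0,-96,-130],[0,-120,-162]],"rot":[[-3,0,0],[-7,0,0],[-13,0,0],[-19,0,0],[-25,0,0]]}'
python3 - <<'E'
from h import *
s=state();Rt,p=pose(s);h=np.degrees(np.arctan2(Rt[1,1],Rt[0,1]));print(p,h,s['qpos']);print(Rt.T@(np.array([487,-138,178.6])-p),-22-h)
E
```

```text
time_s: 0.57
ee_pos: [257.6, -410.1, 178.4]
ee_rot: [-101.0, 90.0, 92.3]
force: [0.6, -0.2, -0.3]
gripper_width: 91.2
time_s: 0.98
ee_pos: [387.7, -255.9, 178.6]
ee_rot: [82.0, 90.0, -59.4]
force: [0.5, -0.3, 0.6]
gripper_width: 91.4
[ 387.71857604 -255.90206431  178.62353287] -51.37157131949813 [-3.48407939e+01  8.31778731e+00  1.03183990e+02 -4.46021274e-03
  6.84891234e+01  1.65324127e+01]
[ 1.46603854e-02 -3.01282269e+01 -1.51162126e+02] 29.37157131949813
```

```bash
python3 -m handwheel '{"gripper":[0,0,0,0,0],"offset":[[0,-8,-38],[0,-15,-76],[0,-22,-110],[0,-27,-136],[0,-30,-151]],"rot":[[-7,0,0],[-14,0,0],[-21,0,0],[-26,0,0],[-29,0,0]]}'
python3 -m handwheel '{"gripper":[0,0],"offset":[[0,0,0],[0,0,0]],"rot":[[0,0,0],[0,0,0]]}'
python3 - <<'E'
from h import *
import json
s=state();im=grab_frame('wrist')[:,:,::-1];cv2.imwrite('pics/w1.png',im)
np.savez('w1.npz',ee_pos=s['ee_pos'],ee_rot=s['ee_rot']);print(s['ee_pos'],s['qpos'],s['qvel'])
print(proj('wrist',[487,-138,61],s))
crop(np.ascontiguousarray(im),170,100,160,120,5,'pics/w1z.png')
E
```

```text
time_s: 1.4
ee_pos: [488.3, -137.9, 178.3]
ee_rot: [-176.9, 90.0, 70.8]
force: [0.4, -0.5, 0.4]
gripper_width: 91.0
time_s: 1.57
ee_pos: [486.6, -140.1, 178.2]
ee_rot: [-55.8, 89.9, -168.4]
force: [0.4, -1.3, 0.2]
gripper_width: 91.1
[ 486.5999612  -140.06970519  178.2213448 ] [-1.73351621e+01  1.21784978e+01  9.83151893e+01 -3.62256778e-02
  6.95677487e+01  5.29296735e+00] [-1.74507734 -0.78571602  0.67352906 -0.39169461  0.1983123   0.02328592]
[[251.41915503 171.34521514]]
```

View pics/w1.png

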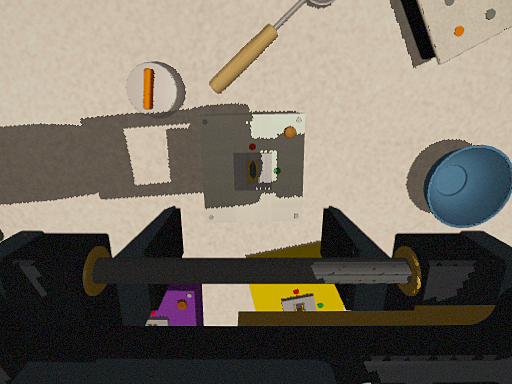

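View pics/w1z.png

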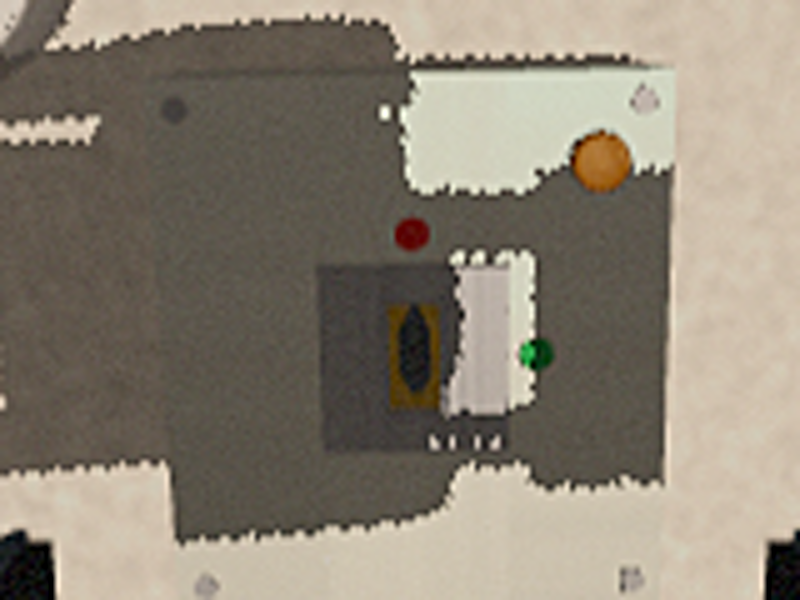

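The white box with its red dot (252,147), green dot (277,171) and slot centre (252.6,171.2) is right below the gripper, almost aligned with it.

Run:
```python
from h import *
s=dict(np.load('w1.npz'))
f=lambda L:[[169.6+a/5,99.6+b/5] for a,b in L]
P=onplane('wrist',f([(317,265),(509,264),(511,450),(323,452)]),61,s)
print('plate',P.mean(0)[:2])
for i in range(4): v=P[(i+1)%4]-P[i]; print(np.hypot(*v[:2]),np.degrees(np.arctan2(v[1],v[0])))
S=onplane('wrist',f([(388,304),(439,304),(439,410),(388,410)]),61,s); print('slot',S.mean(0)[:2],np.linalg.norm(S[0]-S[1]),np.linalg.norm(S[1]-S[2]))
D=onplane('wrist',f([(412,235),(537,353)]),55,s)
K=P.mean(0)
for d,a in((D[0],90),(D[1],0)):
    v=d-K; print(np.hypot(*v[:2]),np.degrees(np.arctan2(v[1],v[0]))-a)
Q=onplane('wrist',f([(174,110),(644,98),(631,578),(206,585)]),55,s); print(Q.mean(0)[:2])
for i in range(4): v=Q[(i+1)%4]-Q[i]; print(np.hypot(*v[:2]),np.degrees(np.arctan2(v[1],v[0])))
Rt,p=pose(s);print('toolhead',np.degrees(np.arctan2(Rt[1,1],Rt[0,1])), 'in tool', Rt.T@(np.r_[S.mean(0)[:2],61]-p))
s=state();Rt,p=pose(s);h=np.degrees(np.arctan2(Rt[1,1],Rt[0,1]));print(p,h); print(Rt.T@(np.array([498,189,178.6])-p),-10-h)
```

```text
plate [ 488.20938589 -138.70808282]
44.15479195029974 -22.37013967873909
44.73301609459266 -110.93597213080314
44.90378654688419 157.96964226840498
44.9868281283211 68.10286975435612
slot [ 488.05946579 -138.14077602] 11.8203386308608 25.473711021607368
28.339903959330893 -21.230138336431523
29.100121157183157 -22.330363352404095
[ 487.90118722 -138.71581753]
106.7741250366356 -21.245545369577165
116.9368898425686 -111.61312423001839
106.31763763688551 158.34843826650032
116.181453190296 68.610924802753
toolhead -22.615484844042296 in tool [117.21903071   0.72427676  -2.4225736 ]
[ 486.16333882 -140.69598762  178.32982371] -22.69174425643041
[  -0.38883459 -116.26761675 -308.74150012] 12.691744256430411
```

```bash
python3 -m handwheel '{"gripper":[0,0,0,0,0],"offset":[[0,-10,-28],[0,-23,-60],[0,-37,-97],[0,-50,-134],[0,-64,-171]],"rot":[[0,0,0],[0,0,0],[0,0,0],[0,0,0],[0,0,0]]}'
python3 -m handwheel '{"gripper":[0,0,0,0,0],"offset":[[0,-14,-36],[0,-28,-73],[0,-40,-106],[0,-48,-128],[0,-52,-138]],"rot":[[-3,0,0],[-7,0,0],[-10,0,0],[-12,0,0],[-12.5,0,0]]}'
python3 -m handwheel '{"gripper":[0,0,0],"offset":[[0,0,0],[0,0,0],[0,0,0]],"rot":[[0,0,0],[0,0,0],[0,0,0]]}'
python3 - <<'E'
from h import *
s=state();im=grab_frame('wrist')[:,:,::-1];cv2.imwrite('pics/w2.png',im)
np.savez('w2.npz',ee_pos=s['ee_pos'],ee_rot=s['ee_rot']);print(s['ee_pos'],s['qpos'],s['qvel'])
im=np.ascontiguousarray(im)
print(rect(blob(im,(3,170,60),(13,255,255),(190,80,130,140))))
crop(im,170,100,160,120,5,'pics/w2z.png')
E
```

```text
time_s: 2.03
ee_pos: [492.9, 41.9, 178.8]
ee_rot: [47.4, 90.0, -65.4]
force: [0.4, 0.7, 0.0]
gripper_width: 91.2
time_s: 2.45
ee_pos: [498.7, 190.8, 178.6]
ee_rot: [177.4, 90.0, 77.4]
force: [0.6, -1.1, -0.1]
gripper_width: 90.9
time_s: 2.7
ee_pos: [498.6, 187.4, 178.6]
ee_rot: [-7.4, 89.9, -107.7]
force: [-0.1, -0.1, -0.2]
gripper_width: 91.1
[498.63948983 187.37145614 178.58745189] [ 1.93934095e+01  1.45262179e+01  9.50752046e+01 -5.48118670e-02
  7.04377027e+01  2.97190098e+01] [-0.31621533 -0.07370944  0.01342512  0.23827663 -0.15774279  0.0510644 ]
((251.64417177914112, 173.79754601226995), 163.0, ((251.5, 174.0), (32.0, 9.0), 90.0))
```

View pics/w2.png

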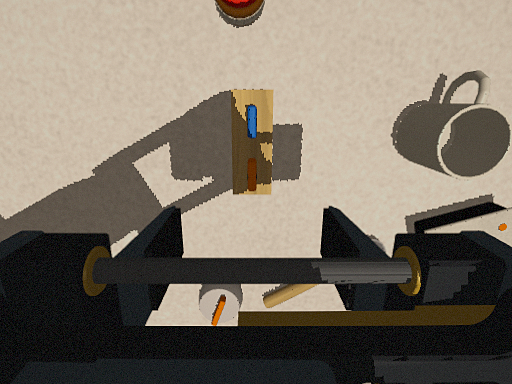

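View pics/w2z.png

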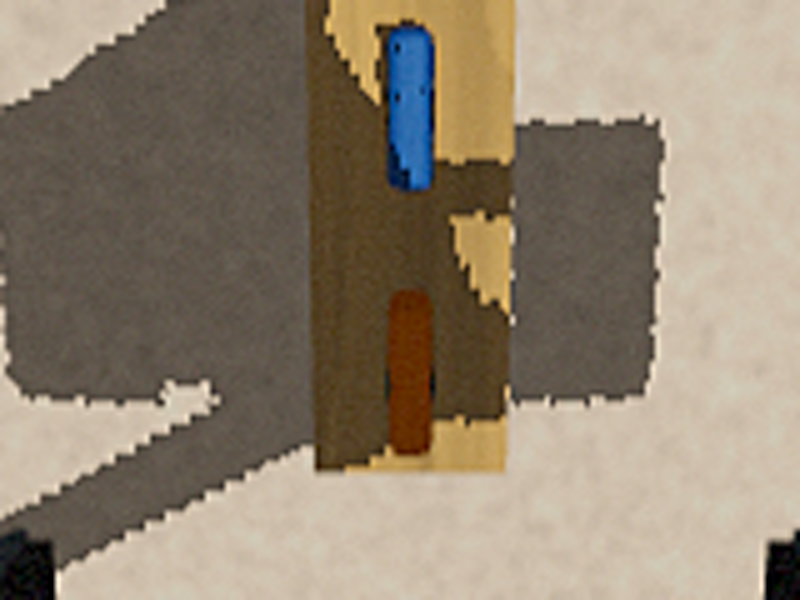

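Run:
```python
from h import *
s=dict(np.load('w2.npz'));Rt,p=pose(s)
f=lambda L:[[169.6+a/5,99.6+b/5] for a,b in L]
for nm,L in(('or',[(410,291),(410,455),(388,370),(433,370)]),('bl',[(411,25),(411,190),(388,105),(435,105)])):
    P=onplane('wrist',f(L),78,s); print(nm,P[:2].mean(0),P[2:].mean(0),np.linalg.norm(P[0]-P[1]),np.linalg.norm(P[2]-P[3]));print((P-p)@Rt)
Q=onplane('wrist',f([(316,471),(507,471),(515,0),(305,0)]),32,s);print((Q-p)@Rt)
for a,b in((3,0),(2,1)): v=Q[0+a]-Q[b]; print(np.degrees(np.arctan2(v[1],v[0])),np.hypot(*v[:2]))
print('head',np.degrees(np.arctan2(Rt[1,1],Rt[0,1])),Rt[:,0])
L=[state()['ee_pos'] for i in range(3)];print(L)
```

```text
or [498.68260076 189.83510774  78.        ] [498.97254568 190.80128804  78.        ] 37.65278143484976 10.029261787914262
[[100.56360739  -0.36605028 -21.37076278]
 [100.60583144  -0.4012924   16.28197849]
 [100.58430686  -5.2859084   -3.55239432]
 [100.582851     4.74334717  -3.54132335]]
bl [509.30163908 246.73969127  78.        ] [509.54618005 247.48991417  78.        ] 34.141964095973556 9.942419009632305
[[100.50063132  -0.10504464 -77.50163226]
 [100.53891736  -0.13042172 -43.35969906]
 [100.51960401  -4.98257993 -61.21775816]
 [100.51816016   4.95983349 -61.20731411]]
[[146.63024219 -24.96522598  34.81918228]
 [146.62299278  24.98324744  34.87534574]
 [146.49084133  24.75327491 -83.01339697]
 [146.49811056 -25.29896668 -83.06543439]]
79.8549737422429 117.8851631442556
79.80453542922528 117.8890410925314
head -10.30723461779404 [-3.44660709e-04 -1.07698022e-03 -9.99999361e-01]
[array([498.70237143, 187.36185789, 178.65655332]), array([498.70237143, 187.36185789, 178.65655332]), array([498.70237143, 187.36185789, 178.65655332])]
```

Run:
```python
from h import *
w=cv2.imread('pics/w2.png');s=cv2.imread('pics/side0.png')
g=lambda i:np.clip(255*(i/255.)**.55,0,255).astype(np.uint8)
a=cv2.resize(g(w[95:200,225:280]),(400,764),interpolation=cv2.INTER_CUBIC)[160:]
b=cv2.resize(g(s[220:270,196:256]),(400,334),interpolation=cv2.INTER_CUBIC)
b=np.vstack([b,np.zeros((a.shape[0]-334,400,3),np.uint8)]);cv2.imwrite('pics/z2.png',np.hstack([a,b])[:600])
```

```text
(no output)
```

View pics/z2.png

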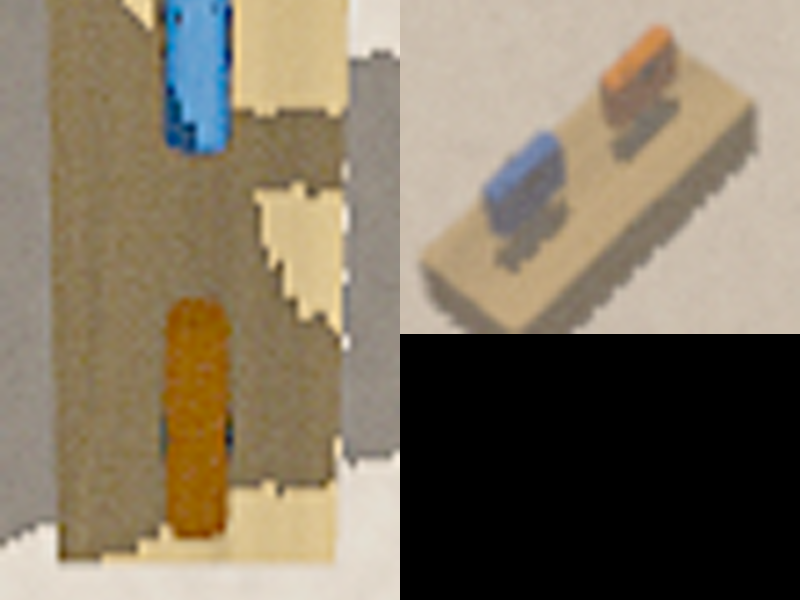

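```bash
python3 -m handwheel '{"gripper":[0,0,0,0,0],"offset":[[25,-0.2,-0.5],[60,-0.2,-0.5],[95,-0.2,-0.5],[122,-0.2,-0.5],[134.5,-0.2,-0.5]],"rot":[[0,0,0],[0,0,0],[0,0,0],[0,0,0],[0,0,0]]}'
python3 -m handwheel '{"gripper":[0,0,1,1,1],"offset":[[0,0,0],[0,0,0],[0,0,0],[0,0,0],[0,0,0]],"rot":[[0,0,0],[0,0,0],[0,0,0],[0,0,0],[0,0,0]]}' 45
python3 -m handwheel '{"gripper":[1,1,1,1,1],"offset":[[0,0,0],[0,0,0],[0,0,0],[0,0,0],[0,0,0]],"rot":[[0,0,0],[0,0,0],[0,0,0],[0,0,0],[0,0,0]]}' 45
python3 -m handwheel '{"gripper":[1,1],"offset":[[0,0,0],[0,0,0]],"rot":[[0,0,0],[0,0,0]]}' 45
python3 - <<'E'
from h import *
s=state();print(s)
E
```

```text
time_s: 3.17
ee_pos: [496.1, 187.2, 40.7]
ee_rot: [-56.1, 89.6, -156.4]
force: [0.5, 0.2, 0.2]
gripper_width: 91.2
time_s: 3.58
ee_pos: [499.7, 189.9, 45.5]
ee_rot: [117.0, 89.8, 16.8]
force: [0.2, 0.6, 0.1]
gripper_width: 73.7
time_s: 4.0
ee_pos: [498.6, 189.9, 44.2]
ee_rot: [54.8, 90.0, -45.3]
force: [0.1, -0.1, -0.1]
gripper_width: 40.5
time_s: 4.17
ee_pos: [498.6, 189.9, 44.1]
ee_rot: [-16.8, 90.0, -117.0]
force: [0.8, 0.3, 0.6]
gripper_width: 27.5
{'time_s': 4.1667, 'qpos': array([ 1.96152988e+01,  2.17198521e+01,  1.06000343e+02, -7.06514481e-03,
        5.22857161e+01,  2.97770283e+01]), 'qvel': array([-0.06056681,  0.05791823,  0.13439534,  0.0839771 , -0.03049605,
        0.07526826]), 'effort': array([ 4.23697522e-03, -4.00543213e+01, -1.88163042e+01,  6.68504345e-02,
       -5.72271470e-03,  1.56818669e-04]), 'ee_pos': array([498.59831733, 189.86297164,  44.06635876]), 'ee_rot': array([ -16.82841279,   89.99186545, -116.98582011]), 'force': array([0.75106008, 0.31774649, 0.58290344]), 'torque': array([-0.02492884, -0.14594276,  0.04971908]), 'gripper_width': 27.468332334988297}
```

```bash
python3 -m handwheel '{"gripper":[0.7,0.7,0.7],"offset":[[0,0,1],[0,0,1.9],[0,0,1.9]],"rot":[[0,0,0],[0,0,0],[0,0,0]]}' 45
python3 -m handwheel '{"gripper":[1,1,1,1,1],"offset":[[0,0,0],[0,0,0],[0,0,0],[0,0,0],[0,0,0]],"rot":[[0,0,0],[0,0,0],[0,0,0],[0,0,0],[0,0,0]]}' 45
python3 - <<'E'
from h import *
s=state();print(s['ee_pos'],s['gripper_width'],s['force'],s['torque'])
im=grab_frame('wrist')[:,:,::-1];crop(im,150,130,200,150,4,'pics/w3.png')
E
```

```text
time_s: 4.42
ee_pos: [498.2, 187.8, 44.0]
ee_rot: [-28.1, 90.0, -128.3]
force: [0.2, -0.1, 0.0]
gripper_width: 27.7
time_s: 4.83
ee_pos: [498.3, 188.0, 44.1]
ee_rot: [-13.2, 90.0, -113.4]
force: [0.3, 0.1, -1.0]
gripper_width: 0.4
[498.2610109  187.97340926  44.09367782] 0.36195405704625944 [ 0.30436506  0.13290015 -1.03644317] [-0.05464666 -0.04967899 -0.04491283]
```

View pics/w3.png

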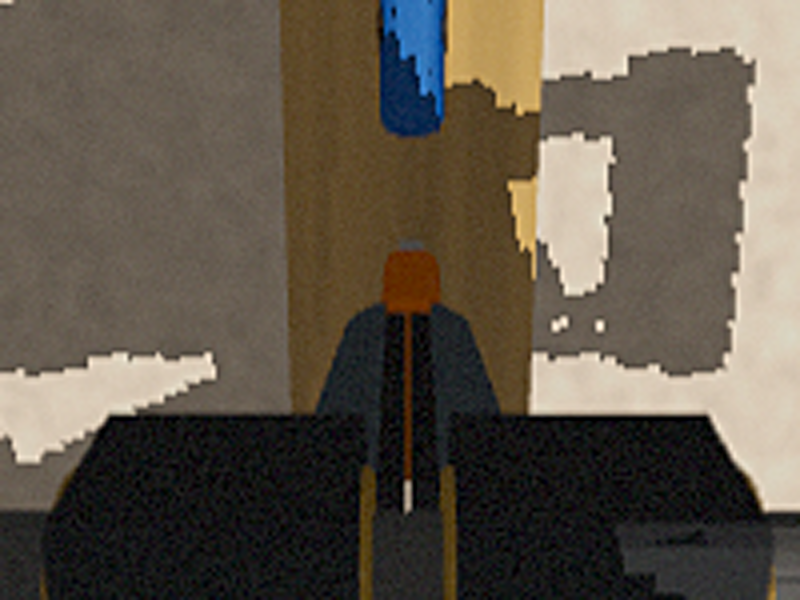

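```bash
python3 -m handwheel '{"gripper":[1,1],"offset":[[0,0,0],[0,0,0]],"rot":[[0,0,0],[0,0,0]]}' 45
python3 - <<'E'
from h import *
s=state();print(s['ee_pos'],s['gripper_width'],s['force'],s['torque'])
a=grab_frame('side')[:,:,::-1];b=grab_frame('top')[:,:,::-1];w=grab_frame('wrist')[:,:,::-1]
r=lambda i,x,y,w,h:cv2.resize(i[y:y+h,x:x+w],(400,300),interpolation=cv2.INTER_CUBIC)
g=np.vstack([np.hstack([r(a,180,180,100,75),r(b,150,170,100,75)]),np.hstack([r(w,150,150,200,150),r(w,200,180,80,60)])])
cv2.imwrite('pics/z4.png',np.clip(255*(g/255.)**.5,0,255))
E
```

```text
time_s: 5.05
ee_pos: [498.3, 188.0, 44.1]
ee_rot: [65.3, 90.0, -34.9]
force: [0.0, -0.5, 0.5]
gripper_width: 0.4
[498.29548399 187.99533705  44.14180601] 0.3895107097734181 [ 0.03803711 -0.48176547  0.5459582 ] [-0.00446591 -0.04191442 -0.0057441 ][ WARN:0@2.805] global loadsave.cpp:1063 imwrite_ Unsupported depth image for selected encoder is fallbacked to CV_8U.
```

View pics/z4.png

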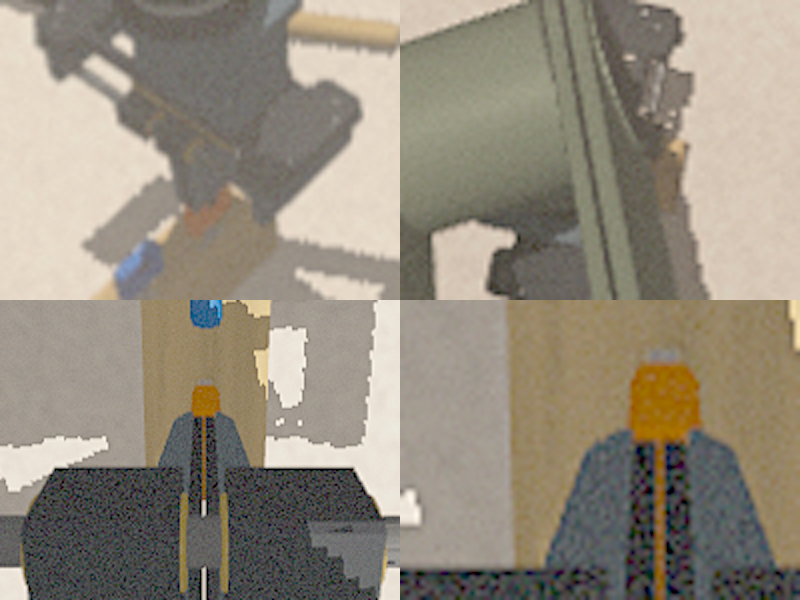

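Run:
```python
from h import *
s=state();Rt,p=pose(s)
for x in(0,-19,-34):
  T=[p+Rt@np.array([x,0,z]) for z in(-17,-16,0,16)]; print(x,proj('wrist',T,s).round(1).tolist(),proj('side',[T[2]]).round(1).tolist())
c=np.array([498.4,187.9,0])
print(proj('side',[c+[0,0,48],c+[0,0,78]]).round(1).tolist(), proj('wrist',[c+[0,0,48],c+[0,0,78]],s).round(1).tolist())
w=cv2.imread('pics/w3.png');s_=grab_frame('side')[:,:,::-1]
crop(np.clip(255*(s_/255.)**.5,0,255).astype(np.uint8),200,190,80,60,10,'pics/s5.png')
```

```text
0 [[252.2, 187.8], [252.2, 189.0], [252.2, 208.7], [252.2, 227.5]] [[231.8, 234.7]]
-19 [[252.3, 195.5], [252.3, 196.9], [252.3, 218.1], [252.3, 238.4]] [[231.3, 230.4]]
-34 [[252.3, 202.7], [252.3, 204.2], [252.3, 226.8], [252.3, 248.4]] [[230.9, 226.8]]
[[231.7, 233.8], [230.9, 226.8]] [[252.4, 210.5], [252.5, 226.9]]
```

View pics/s5.png

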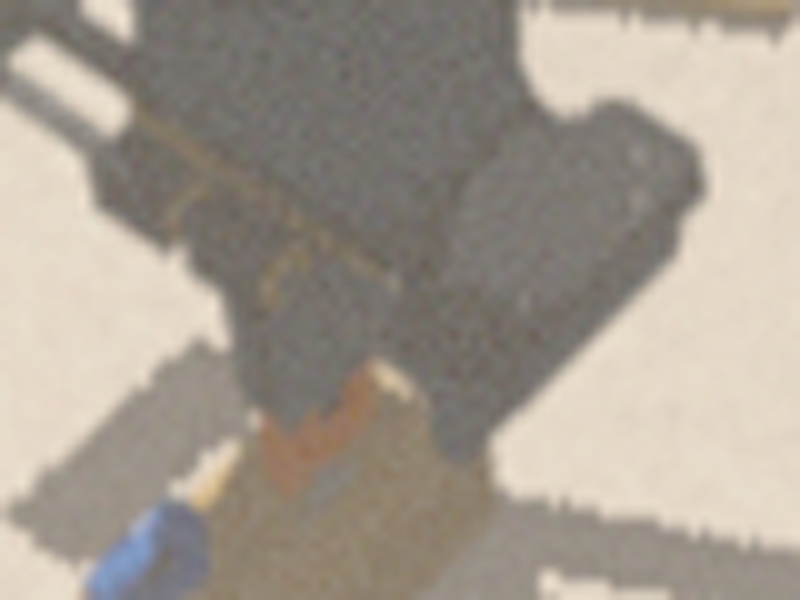

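Run:
```python
from h import *
s=state();Rt,p=pose(s)
for a,b in(((252.3,207.5),(225.5,230.5)),((252.3,207.5),(226.5,231))):
    X,e=two('wrist',a,'side',b,s); print(X,e,Rt.T@(X-p))
# other pad corner: side only, assume tool y=0 plane
for q in((225.5,230.5),(237,226)):
    o,d=rays('side',[q]); n=Rt[:,1]; t=(n@(p-o))/(n@d[0]); print(Rt.T@(o+t*d[0]-p))
```

```text
[501.45165422 204.7084998   83.12237751] 2.7729025714160924 [-39.01863864   0.17092554 -17.04237944]
[500.9759006 202.3147305  77.8080192] 1.9209089121638663 [-33.70406031   0.1250257  -14.60270167]
[-3.92605143e+01 -8.17978855e-14 -1.86582180e+01]
[-1.48564203e+01 -7.96063479e-14  2.05773555e+01]
```

The fingers closed to 0.4 mm. The wrist picture shows the pads shut above the bow: pad edge at row 207, with the whole 30 mm end face of the bow visible at rows 192–207. The real tips therefore seem to be about 36 mm behind the reported TCP. I'll open fully, since 91 mm clears the 50 mm block, go lower and look again.

```bash
python3 -m handwheel '{"gripper":[0,0,0,0,0],"offset":[[0,0,0],[0,0,0],[0,0,0],[0,0,0],[0,0,0]],"rot":[[0,0,0],[0,0,0],[0,0,0],[0,0,0],[0,0,0]]}' 45
python3 -m handwheel '{"gripper":[0,0,0,0,0],"offset":[[0,0,0],[0,0,0],[0,0,0],[0,0,0],[0,0,0]],"rot":[[0,0,0],[0,0,0],[0,0,0],[0,0,0],[0,0,0]]}' 45
python3 -m handwheel '{"gripper":[0,0,0,0,0],"offset":[[4,0,0],[10,0,0],[16,0,0],[20,0,0],[22,0,0]],"rot":[[0,0,0],[0,0,0],[0,0,0],[0,0,0],[0,0,0]]}' 45
python3 - <<'E'
from h import *
s=state();print(s['ee_pos'],s['gripper_width'],s['force'])
g=lambda i:np.clip(255*(i/255.)**.5,0,255).astype(np.uint8)
w=g(grab_frame('wrist')[:,:,::-1]);a=g(grab_frame('side')[:,:,::-1])
r=lambda i,x,y,w,h:cv2.resize(i[y:y+h,x:x+w],(400,300),interpolation=cv2.INTER_CUBIC)
cv2.imwrite('pics/z6.png',np.vstack([np.hstack([r(w,0,0,512,384),r(w,150,150,200,150)]),np.hstack([r(a,170,170,120,90),r(a,200,200,60,45)])]))
E
```

```text
time_s: 5.67
ee_pos: [498.3, 188.0, 44.1]
ee_rot: [24.5, 90.0, -75.7]
force: [-0.4, -0.6, 0.4]
gripper_width: 30.9
time_s: 6.08
ee_pos: [498.3, 188.0, 44.1]
ee_rot: [0.7, 90.0, -99.5]
force: [0.3, -0.1, -0.6]
gripper_width: 64.3
time_s: 6.5
ee_pos: [497.6, 187.7, 21.0]
ee_rot: [-58.1, 89.9, -158.2]
force: [0.2, 0.5, 0.9]
gripper_width: 91.0
[497.58115964 187.71079284  20.992581  ] 91.03791632708476 [0.21084351 0.54889386 0.87528697]
```

View pics/z6.png

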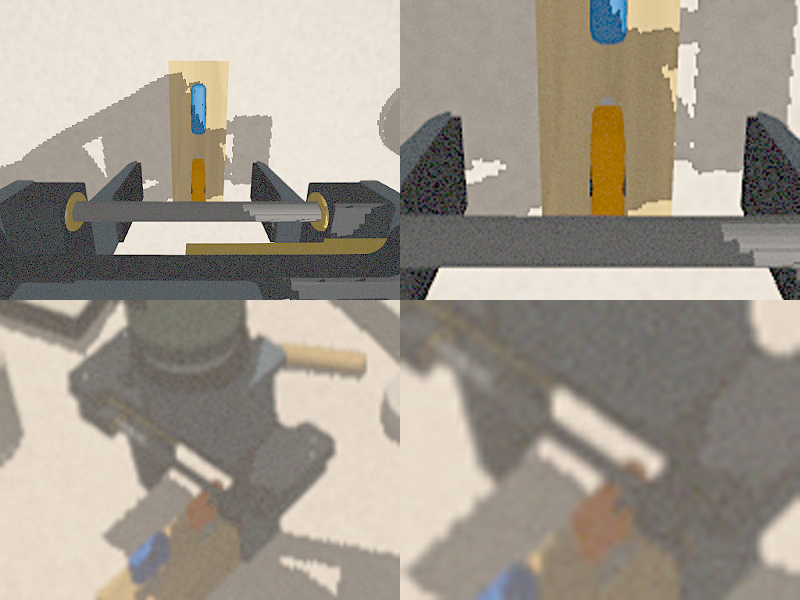

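Run:
```python
from h import *
s=state();Rt,p=pose(s)
for x in(0,-19,-37,-55,-79):
  T=[p+Rt@np.array(v,float) for v in((x,45,-16),(x,55,-16),(x,45,16),(x,-45,-16))]; print(x,proj('side',T).round(1).tolist(),proj('wrist',T,s).round(1)[[0,3]].tolist())
a=grab_frame('side')[:,:,::-1]
crop(np.clip(255*(a/255.)**.5,0,255).astype(np.uint8),195,195,80,60,10,'pics/s7.png')
```

```text
0 [[215.3, 234.5], [212.5, 232.4], [223.8, 226.5], [241.8, 253.8]] [[311.1, 188.9], [193.3, 189.1]]
-19 [[214.5, 230.2], [211.7, 228.1], [223.2, 222.2], [241.4, 249.7]] [[316.6, 196.8], [188.0, 196.9]]
-37 [[213.8, 226.1], [210.9, 224.0], [222.6, 218.0], [241.1, 245.7]] [[322.7, 205.7], [182.0, 205.8]]
-55 [[213.1, 221.8], [210.2, 219.7], [222.0, 213.7], [240.8, 241.6]] [[330.2, 216.4], [174.7, 216.6]]
-79 [[212.1, 215.9], [209.1, 213.8], [221.2, 207.7], [240.3, 235.8]] [[343.0, 234.8], [162.3, 235.0]]
```

View pics/s7.png

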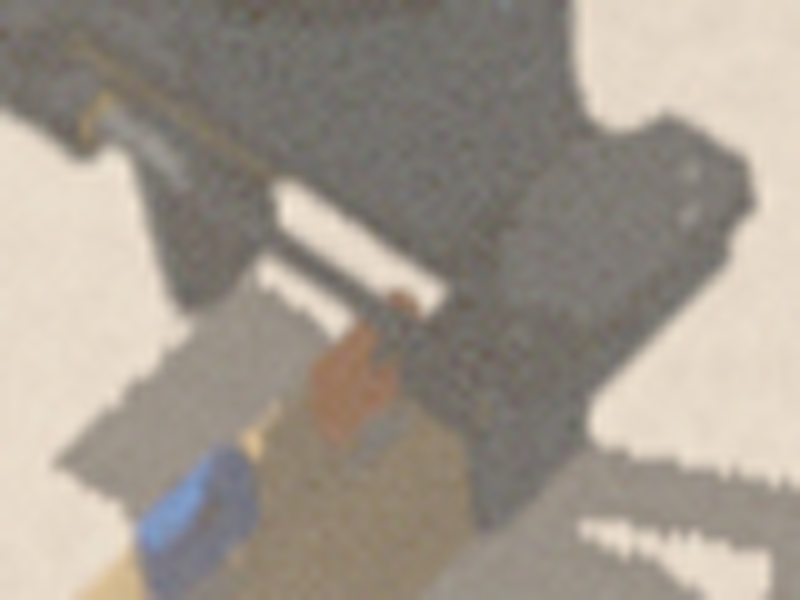

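Run:
```python
from h import *
s=state();Rt,p=pose(s)
o,d=rays('wrist',[(252,269)],s)
for t in range(80,190,10):
    X=o+d[0]*t; print(t,(Rt.T@(X-p)).round(1),proj('side',[X]).round(1)[0]/1, )
```

```text
80 [-137.9   -0.4  -34.2] [218.3 215.3]
90 [-129.1   -0.4  -28.6] [220.3 216.1]
100 [-120.3   -0.4  -23. ] [222.4 216.9]
110 [-111.6   -0.4  -17.4] [224.4 217.7]
120 [-102.8   -0.4  -11.8] [226.3 218.4]
130 [-94.   -0.3  -6.2] [228.2 219.2]
140 [-85.2  -0.3  -0.6] [230.1 219.9]
150 [-76.5  -0.3   4.9] [231.9 220.6]
160 [-67.7  -0.3  10.5] [233.7 221.3]
170 [-58.9  -0.3  16.1] [235.4 222. ]
180 [-50.1  -0.3  21.7] [237.2 222.7]
```

Both views agree: the tips sit at tool x = -37. In the side view the finger ends are at (213.5,225.8) against a predicted (213.8,226.1) for -37; the wrist view gives col 182, row 206. I'll treat the pad centre as about -56 and go down another 15 mm.

```bash
python3 -m handwheel '{"gripper":[0,0,0.4,1,1],"offset":[[5,0,0],[10,0,0],[14,0,0],[15,0,0],[15,0,0]],"rot":[[0,0,0],[0,0,0],[0,0,0],[0,0,0],[0,0,0]]}' 45
python3 -m handwheel '{"gripper":[1,1,1,1,1],"offset":[[0,0,0],[0,0,0],[0,0,0],[0,0,0],[0,0,0]],"rot":[[0,0,0],[0,0,0],[0,0,0],[0,0,0],[0,0,0]]}' 45
python3 -m handwheel '{"gripper":[1,1,1,1,1],"offset":[[0,0,0],[0,0,0],[0,0,0],[0,0,0],[0,0,0]],"rot":[[0,0,0],[0,0,0],[0,0,0],[0,0,0],[0,0,0]]}' 45
python3 -m handwheel '{"gripper":[1,1,1],"offset":[[0,0,0],[0,0,0],[0,0,0]],"rot":[[0,0,0],[0,0,0],[0,0,0]]}' 45
python3 - <<'E'
from h import *
s=state();print(s['ee_pos'],s['gripper_width'],s['force'],s['torque'])
w=grab_frame('wrist')[:,:,::-1]
crop(np.clip(255*(w/255.)**.5,0,255).astype(np.uint8),150,130,200,150,4,'pics/w8.png')
E
```

```text
time_s: 7.07
ee_pos: [497.9, 187.8, 6.6]
ee_rot: [-54.9, 89.9, -155.1]
force: [0.5, 0.3, -0.4]
gripper_width: 73.8
time_s: 7.48
ee_pos: [498.4, 188.0, 7.3]
ee_rot: [103.5, 90.0, 3.3]
force: [-0.6, -0.2, 0.0]
gripper_width: 40.7
time_s: 7.9
ee_pos: [498.7, 188.0, 7.2]
ee_rot: [98.2, 89.9, -2.0]
force: [0.4, -0.7, -1.3]
gripper_width: 9.8
time_s: 8.15
ee_pos: [498.6, 188.0, 7.2]
ee_rot: [103.6, 90.0, 3.4]
force: [1.1, 0.5, -1.1]
gripper_width: 9.8
[498.64636528 188.01941768   7.17304201] 9.844166246629293 [ 1.12780845  0.47566375 -1.08064691] [-0.05123067 -0.33808335 -0.0175433 ]
```

View pics/w8.png

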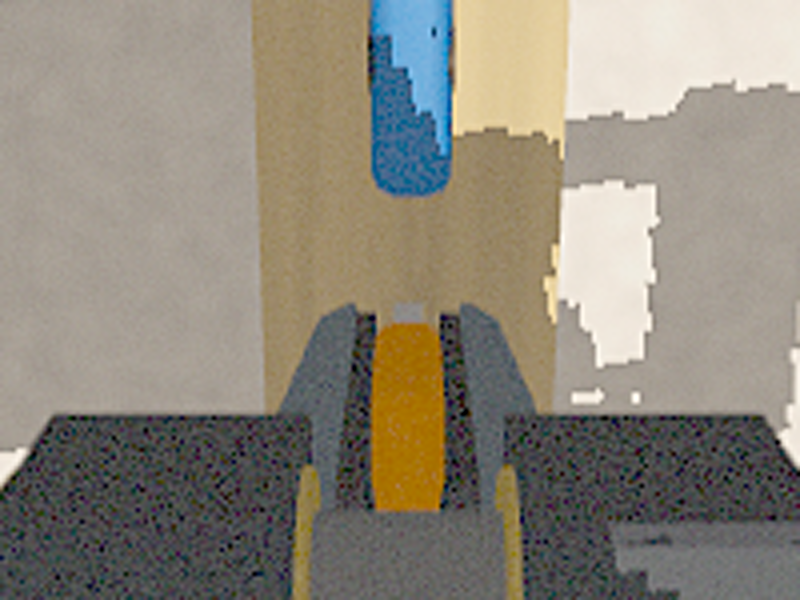

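```bash
python3 -m handwheel '{"gripper":[1,1,1,1,1],"offset":[[-4,0,0],[-12,0,0],[-24,0,0],[-40,0,0],[-58,0,0]],"rot":[[0,0,0],[0,0,0],[0,0,0],[0,0,0],[0,0,0]]}' 45
python3 -m handwheel '{"gripper":[1,1,1,1,1],"offset":[[-14,0,0],[-20,0,0],[-22,0,0],[-22,0,0],[-22,0,0]],"rot":[[0,0,0],[0,0,0],[0,0,0],[0,0,0],[0,0,0]]}' 45
python3 - <<'E'
from h import *
s=state();Rt,p=pose(s);h=np.degrees(np.arctan2(Rt[1,1],Rt[0,1]));print(p,h,s['gripper_width'],s['force'],s['torque'])
print(Rt.T@(np.array([488.1,-138.4,p[2]])-p),-21.6-h)
g=lambda i:np.clip(255*(i/255.)**.5,0,255).astype(np.uint8)
a=g(grab_frame('side')[:,:,::-1]); crop(a,190,150,80,75,8,'pics/s9.png')
K=p+Rt@np.array([-55.8,0,0]);print(proj('side',[K,p+Rt@np.array([-4.8,0,0])]))
E
```

```text
time_s: 8.62
ee_pos: [497.0, 187.7, 65.7]
ee_rot: [-66.8, 89.8, -166.9]
force: [0.5, 0.9, -0.3]
gripper_width: 9.6
time_s: 9.03
ee_pos: [497.4, 187.7, 86.5]
ee_rot: [-60.6, 89.9, -160.8]
force: [-0.2, 0.3, 0.2]
gripper_width: 9.8
[497.4452839  187.74590802  86.48501773] -10.161908751426616 9.828498923594847 [-0.21560352  0.29687968  0.23391518] [-0.06850456 -0.10450277 -0.01893123]
[2.12797051e-01 4.83433027e+01 3.22678427e+02] -11.438091248573386
[[229.43099694 210.56358615]
 [230.90332268 223.67300223]]
```

View pics/s9.png

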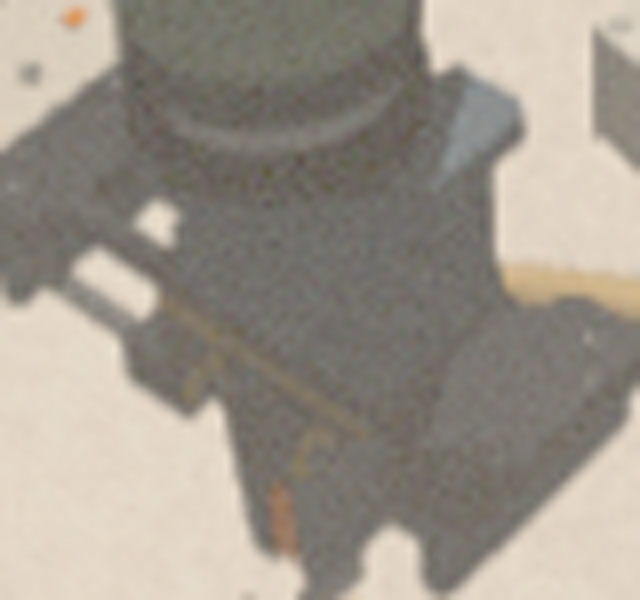

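The orange key is in the gripper and clear of the stand, with the bow edge at about (225,215). I'll carry it to the box now.

```bash
python3 -m handwheel '{"gripper":[1,1,1,1,1],"offset":[[0,3,22],[0,8,54],[0,14,92],[0,20,132],[0,25,170]],"rot":[[0,0,0],[0,0,0],[0,0,0],[0,0,0],[0,0,0]]}' 45
python3 -m handwheel '{"gripper":[1,1,1,1,1],"offset":[[0,6,40],[0,12,79],[0,17,113],[0,21,138],[0,23,152]],"rot":[[2,0,0],[5,0,0],[8,0,0],[10.5,0,0],[11.4,0,0]]}' 45
python3 -m handwheel '{"gripper":[1,1,1,1,1],"offset":[[0,0,0],[0,0,0],[0,0,0],[0,0,0],[0,0,0]],"rot":[[0,0,0],[0,0,0],[0,0,0],[0,0,0],[0,0,0]]}' 45
python3 - <<'E'
from h import *
s=state();Rt,p=pose(s);h=np.degrees(np.arctan2(Rt[1,1],Rt[0,1]));print(p,h,Rt[:,0],s['gripper_width'],s['force'],s['torque'],s['qvel'])
print(Rt.T@(np.array([488.1,-138.4,p[2]])-p),-21.6-h)
g=lambda i:np.clip(255*(i/255.)**.6,0,255).astype(np.uint8)
a=g(grab_frame('side')[:,:,::-1]); w=g(grab_frame('wrist')[:,:,::-1])
r=lambda i,x,y,w,h:cv2.resize(i[y:y+h,x:x+w],(400,400),interpolation=cv2.INTER_CUBIC)
cv2.imwrite('pics/z10.png',np.hstack([r(a,250,110,80,80),r(w,190,130,120,120)]))
print(proj('side',[p+Rt@np.array([-4.8,0,0]),[488.1,-138.4,61]]))
E
```

```text
time_s: 9.5
ee_pos: [491.9, 14.7, 86.2]
ee_rot: [-72.7, 89.9, -172.8]
force: [0.3, -0.0, 0.1]
gripper_width: 10.0
time_s: 9.92
ee_pos: [487.9, -140.2, 86.3]
ee_rot: [-58.6, 89.9, -170.4]
force: [-0.6, 0.5, 0.1]
gripper_width: 9.6
time_s: 10.33
ee_pos: [488.7, -136.4, 87.0]
ee_rot: [-93.1, 90.0, 155.5]
force: [0.5, 0.4, -0.5]
gripper_width: 9.7
[ 488.657081   -136.37288045   86.97604165] -21.465189803193233 [-4.60640250e-04  2.10290713e-04 -9.99999872e-01] 9.68821272356193 [ 0.48572366  0.35903717 -0.48605272] [-0.01049562 -0.09235972  0.07679181] [-0.04805961 -0.0571727  -0.14372098 -0.12870408 -0.05581185  0.02443879]
[-1.69670486e-04  2.23353857e-01  2.09037459e+00] -0.1348101968067681
[[293.70227475 143.99152864]
 [293.52946192 151.47325996]]
```

View pics/z10.png

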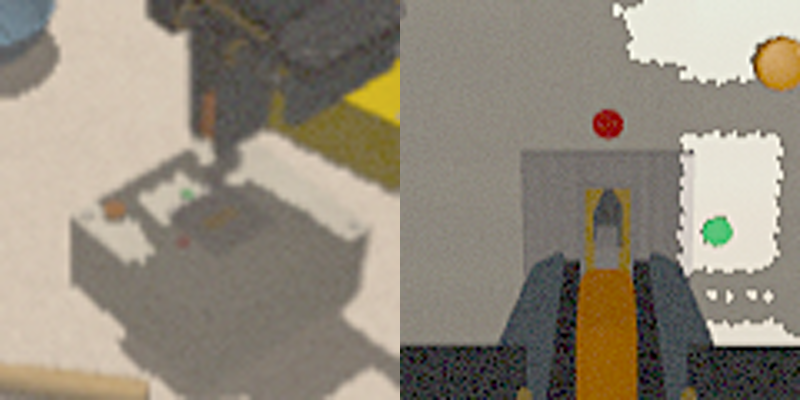

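```bash
python3 -m handwheel '{"gripper":[1,1,1,1,1],"offset":[[6,0,0.7],[13,0.2,1.4],[19,0.2,2],[23,0.2,2],[23,0.2,2]],"rot":[[0,0,0],[0,0,0],[0,0,0],[0,0,0],[0,0,0]]}' 45
python3 -m handwheel '{"gripper":[1,1,1],"offset":[[0,0,0],[0,0,0],[0,0,0]],"rot":[[0,0,0],[0,0,0],[0,0,0]]}' 45
python3 - <<'E'
from h import *
s=state();Rt,p=pose(s);h=np.degrees(np.arctan2(Rt[1,1],Rt[0,1]));print(p,h,Rt[:,0],s['gripper_width'],s['force'],s['qvel'])
print(Rt.T@(np.array([488.1,-138.4,p[2]])-p),-21.6-h)
g=lambda i:np.clip(255*(i/255.)**.6,0,255).astype(np.uint8)
w=g(grab_frame('wrist')[:,:,::-1]);a=g(grab_frame('side')[:,:,::-1])
r=lambda i,x,y,w,h:cv2.resize(i[y:y+h,x:x+w],(400,400),interpolation=cv2.INTER_CUBIC)
cv2.imwrite('pics/z11.png',np.hstack([r(a,265,120,60,60),r(w,210,140,80,80)]))
print(proj('wrist',[p+Rt@np.array([-4.8,y,z]) for y,z in((-2.5,-12),(2.5,-12))]+[p+Rt@np.array([-18.8,0,-12])],s))
for k in(1,): print(proj('wrist',[[488.1,-138.4,61]]+[np.array([488.1,-138.4,61])+Rt@np.array([0,y,z]) for y,z in((-6,-13),(6,-13))],s))
E
```

```text
time_s: 10.85
ee_pos: [487.2, -139.1, 62.8]
ee_rot: [-84.2, 89.8, 164.2]
force: [-0.5, -0.0, -0.5]
gripper_width: 9.7
time_s: 11.1
ee_pos: [488.5, -139.5, 64.4]
ee_rot: [90.5, 90.0, -21.0]
force: [-0.2, 1.0, -0.3]
gripper_width: 10.0
[ 488.45751966 -139.48728024   64.3894768 ] -21.56665381075566 [ 6.40207681e-04 -2.46159194e-04 -9.99999765e-01] 10.035152518930918 [-0.15058223  0.97040951 -0.31385632] [-0.04159402 -0.10669325 -0.05905613 -0.07047174  0.01755684 -0.12425902]
[-4.96530862e-04 -7.32155871e-01 -8.79742101e-01] -0.03334618924434096
[[248.56582151 195.87757576]
 [255.22372034 195.86980664]
 [251.93289757 202.08479459]]
[[250.95378274 206.0216478 ]
 [243.20231899 190.29100714]
 [258.65234973 190.27307797]]
```

View pics/z11.png

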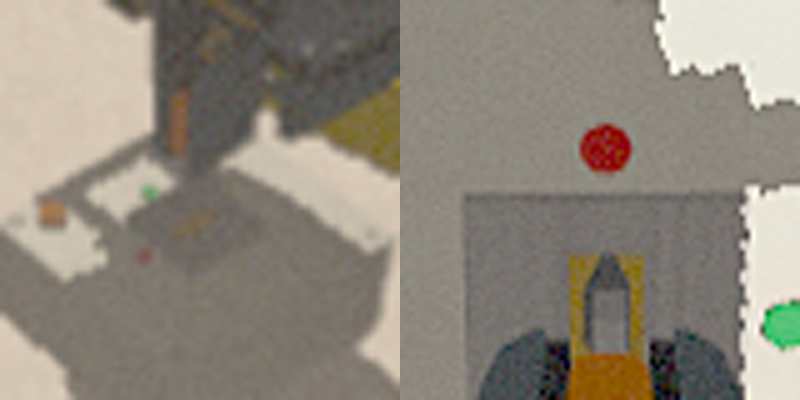

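Run:
```python
from h import *
s=state();Rt,p=pose(s);print(p)
T=lambda X:((X-p)@Rt).round(2)
print('bit edge',T(onplane('wrist',[(247.2,196.5),(255.2,196.5)],p[2]+4.8,s)),'slot',T(onplane('wrist',[(243.5,190.7),(258.5,190.7)],61,s)))
```

```text
[ 488.4071507  -139.46364864   64.41987461]
bit edge [[ -4.8   -3.53 -11.51]
 [ -4.8    2.48 -11.5 ]] slot [[  3.42  -6.51 -13.54]
 [  3.42   5.15 -13.52]]
```

```bash
python3 -m handwheel '{"gripper":[1,1,1,1,1],"offset":[[0,-0.2,-0.5],[1,-0.4,-0.9],[3,-0.4,-0.9],[5,-0.4,-0.9],[6,-0.4,-0.9]],"rot":[[0,0,0],[0,0,0],[0,0,0],[0,0,0],[0,0,0]]}' 45
python3 -m handwheel '{"gripper":[1,1,1,1,1],"offset":[[1,0,0],[2.5,0,0],[4,0,0],[5,0,0],[5.5,0,0]],"rot":[[0,0,0],[0,0,0],[0,0,0],[0,0,0],[0,0,0]]}' 45
python3 - <<'E'
from h import *
s=state();Rt,p=pose(s);h=np.degrees(np.arctan2(Rt[1,1],Rt[0,1]));print(p,h,s['force'],s['torque']);print(Rt.T@(np.array([488.1,-138.4,p[2]])-p))
E
```

```text
time_s: 11.62
ee_pos: [487.9, -138.3, 57.8]
ee_rot: [-75.0, 90.0, 173.4]
force: [-0.6, -0.8, -0.3]
gripper_width: 9.6
time_s: 12.03
ee_pos: [488.0, -138.4, 52.4]
ee_rot: [-72.3, 90.0, 176.2]
force: [-0.2, 0.7, -0.1]
gripper_width: 9.4
[ 488.03112406 -138.36882124   52.41772187] -21.563787034664074 [-0.22048467  0.68076821 -0.07182012] [-0.0737286  -0.05311331  0.00067939]
[-2.20900114e-05  7.55145862e-02  3.68208647e-03]
```

```bash
python3 -m handwheel '{"gripper":[1,1,1,1,1],"offset":[[0.8,0,0],[1.6,0,0],[2.4,0,0],[3,0,0],[3,0,0]],"rot":[[0,0,0],[0,0,0],[0,0,0],[0,0,0],[0,0,0]]}' 45
```

```text
time_s: 12.45
ee_pos: [488.2, -138.4, 49.8]
ee_rot: [77.2, 90.0, -34.3]
force: [-0.7, 0.5, 1.5]
gripper_width: 9.7
```

```bash
python3 -m handwheel '{"gripper":[1,1,1],"offset":[[0.5,0,0],[1,0,0],[1,0,0]],"rot":[[0,0,0],[0,0,0],[0,0,0]]}' 45
```

```text
time_s: 12.7
ee_pos: [488.4, -138.5, 49.4]
ee_rot: [88.7, 90.0, -22.9]
force: [-0.2, 0.5, 5.6]
gripper_width: 9.8
```

```bash
python3 -m handwheel '{"gripper":[1,1,1,1,1],"offset":[[0,0,0],[0,0,0],[0,0,0],[0.3,0,0],[0.3,0,0]],"rot":[[6,0,0],[12,0,0],[14.5,0,0],[14.5,0,0],[14.5,0,0]]}' 45
python3 -c "
from h import *
s=state();Rt,p=pose(s);print(np.degrees(np.arctan2(Rt[1,1],Rt[0,1])),s['force'],s['torque'])"
```

```text
time_s: 13.12
ee_pos: [488.0, -138.4, 48.1]
ee_rot: [-52.5, 90.0, -178.5]
force: [0.2, 0.5, -0.5]
gripper_width: 9.8
-35.98753877934547 [ 0.2189655   0.45361105 -0.45379629] [-0.02753218 -0.02855623 -0.05032401]
```

```bash
python3 -m handwheel '{"gripper":[1,1,1,1,1],"offset":[[0.6,0,0],[1.2,0,0],[1.8,0,0],[2.4,0,0],[2.8,0,0]],"rot":[[0,0,0],[0,0,0],[0,0,0],[0,0,0],[0,0,0]]}' 45
```

```text
time_s: 13.53
ee_pos: [488.1, -138.4, 45.8]
ee_rot: [-29.1, 90.0, -155.1]
force: [-1.8, -0.2, 4.6]
gripper_width: 9.9
```

Stopped at about 10 mm depth with 4.6 N. I'll rock to the other side.

```bash
python3 -m handwheel '{"gripper":[1,1,1,1,1],"offset":[[0,0,0],[0,0,0],[0,0,0],[0,0,0],[0.2,0,0]],"rot":[[-6,0,0],[-12,0,0],[-18,0,0],[-24,0,0],[-28.5,0,0]]}' 45
python3 -m handwheel '{"gripper":[1,1,1],"offset":[[0.3,0,0],[0.3,0,0],[0.3,0,0]],"rot":[[-0.5,0,0],[-0.5,0,0],[-0.5,0,0]]}' 45
python3 -c "
from h import *
s=state();Rt,p=pose(s);print(p,np.degrees(np.arctan2(Rt[1,1],Rt[0,1])),s['force'],s['torque'])"
```

```text
time_s: 13.95
ee_pos: [488.4, -138.5, 45.5]
ee_rot: [80.6, 90.0, -16.7]
force: [0.1, -0.1, 0.4]
gripper_width: 9.9
time_s: 14.2
ee_pos: [488.3, -138.5, 45.0]
ee_rot: [66.4, 90.0, -30.8]
force: [0.7, 0.0, -0.3]
gripper_width: 9.8
[ 488.3217908  -138.48007965   45.04926895] -7.155081209480128 [ 0.73474419  0.0310374  -0.28636854] [-0.09452497 -0.18472396 -0.02107392]
```

```bash
python3 -m handwheel '{"gripper":[1,1,1,1,1],"offset":[[0.8,0,0],[1.2,0,0],[1.2,0,0],[2,0,0],[3,0,0]],"rot":[[0,0,0],[4,0,0],[9,0,0],[14.4,0,0],[14.4,0,0]]}' 45
python3 -m handwheel '{"gripper":[1,1,1,1,1],"offset":[[1,0,0],[2,0,0],[3,0,0],[4,0,0],[5,0,0]],"rot":[[0,0,0],[0,0,0],[0,0,0],[0,0,0],[0,0,0]]}' 45
python3 -c "
from h import *
s=state();Rt,p=pose(s);print(p,np.degrees(np.arctan2(Rt[1,1],Rt[0,1])),s['force'],s['torque'])"
```

```text
time_s: 14.62
ee_pos: [488.3, -138.4, 42.0]
ee_rot: [91.0, 90.0, -20.6]
force: [-0.5, 0.2, 0.6]
gripper_width: 10.0
time_s: 15.03
ee_pos: [488.3, -138.4, 36.9]
ee_rot: [93.3, 90.0, -18.1]
force: [1.4, 0.5, 0.1]
gripper_width: 9.6
[ 488.30832514 -138.41539884   36.94633429] -21.436060862421716 [1.35447861 0.46103334 0.11903371] [-0.07872968 -0.29419051  0.02655715]
```

Depth 19.3 mm with no force. I'll seat it on the floor.

```bash
python3 -m handwheel '{"gripper":[1,1,1,1,1],"offset":[[0.8,0,0],[1.6,0,0],[2.4,0,0],[3,0,0],[3.6,0,0]],"rot":[[0,0,0],[0,0,0],[0,0,0],[0,0,0],[0,0,0]]}' 45
python3 -m handwheel '{"gripper":[1,1],"offset":[[0,0,0],[0,0,0]],"rot":[[0,0,0],[0,0,0]]}' 45
python3 -c "
from h import *
s=state();Rt,p=pose(s);print(p,np.degrees(np.arctan2(Rt[1,1],Rt[0,1])),s['force'],s['torque'])"
```

```text
time_s: 15.45
ee_pos: [488.3, -138.4, 34.0]
ee_rot: [87.0, 90.0, -24.5]
force: [-0.6, 0.5, 9.8]
gripper_width: 9.9
time_s: 15.62
ee_pos: [488.3, -138.4, 34.1]
ee_rot: [88.0, 90.0, -23.4]
force: [-0.7, -0.1, 5.3]
gripper_width: 10.1
[ 488.32172597 -138.44700149   34.06655472] -21.457527670488954 [-0.69647404 -0.07336111  5.33979647] [ 0.03450199 -0.03936772  0.02249402]
```

```bash
python3 -m handwheel '{"gripper":[1,1,1,1,1],"offset":[[0,0,0],[0,0,0],[0,0,0],[0,0,0],[0,0,0]],"rot":[[5,0,0],[11,0,0],[18,0,0],[24,0,0],[30,0,0]]}' 55
python3 -c "
from h import *
s=state();Rt,p=pose(s);print(p,np.degrees(np.arctan2(Rt[1,1],Rt[0,1])),s['force'],s['torque'],s['qpos'][5])"
```

```text
time_s: 16.03
ee_pos: [488.0, -138.2, 34.1]
ee_rot: [-91.5, 90.0, 126.7]
force: [-0.4, 1.8, 6.6]
gripper_width: 9.8
[ 487.96114699 -138.15985954   34.06990262] -51.7421339094107 [-0.4355886   1.81631507  6.57417263] [0.26842455 0.14087459 0.11824607] 34.617992890391754
```

```bash
python3 -m handwheel '{"gripper":[1,1,1,1,1],"offset":[[0,0,0],[0,0,0],[0,0,0],[0,0,0],[0,0,0]],"rot":[[6,0,0],[12,0,0],[18,0,0],[24,0,0],[30,0,0]]}' 55
python3 -m handwheel '{"gripper":[1,1,1,1,1],"offset":[[0,0,0],[0,0,0],[0,0,0],[0,0,0],[0,0,0]],"rot":[[6,0,0],[12,0,0],[18,0,0],[24,0,0],[30,0,0]]}' 55
python3 -m handwheel '{"gripper":[1,1],"offset":[[0,0,0],[0,0,0]],"rot":[[0,0,0],[0,0,0]]}' 55
python3 - <<'E'
from h import *
s=state();Rt,p=pose(s);print(p,np.degrees(np.arctan2(Rt[1,1],Rt[0,1])),s['force'],s['torque'],s['qpos'][5])
w=grab_frame('wrist')[:,:,::-1]
crop(np.clip(255*(w/255.)**.6,0,255).astype(np.uint8),180,130,140,105,5,'pics/w12.png')
E
```

```text
time_s: 16.45
ee_pos: [487.7, -137.7, 34.1]
ee_rot: [-67.3, 89.9, 121.0]
force: [-0.6, 2.8, 6.8]
gripper_width: 10.0
time_s: 16.87
ee_pos: [487.8, -137.2, 34.1]
ee_rot: [-50.8, 89.9, 107.4]
force: [-1.3, 4.5, 6.7]
gripper_width: 10.0
time_s: 17.03
ee_pos: [487.8, -137.3, 34.1]
ee_rot: [-54.6, 89.9, 103.9]
force: [-0.4, 5.0, 6.7]
gripper_width: 9.2
[ 487.79788061 -137.25557063   34.08087097] -111.50706562078001 [-0.36616853  4.98542575  6.70459795] [0.86364426 0.1088919  0.11579688] 94.34025610153131
```

View pics/w12.png

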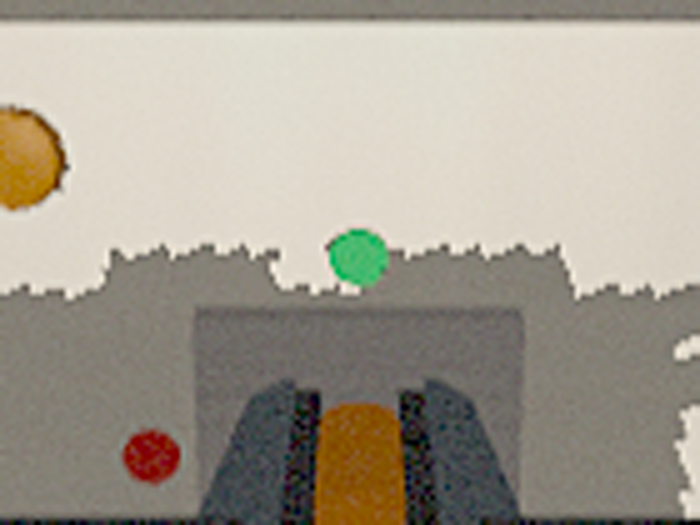

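```bash
python3 -m handwheel '{"gripper":[1,1,1,1,1],"offset":[[0,-0.3,0],[0,-0.6,0],[0,-0.6,0],[0,-0.6,0],[0,-0.6,0]],"rot":[[2,0,0],[4,0,0],[6,0,0],[8,0,0],[8,0,0]]}' 55
python3 -m handwheel '{"gripper":[1,1],"offset":[[0,0,0],[0,0,0]],"rot":[[0,0,0],[0,0,0]]}' 55
python3 -c "
from h import *
s=state();Rt,p=pose(s);print(p,np.degrees(np.arctan2(Rt[1,1],Rt[0,1])),s['force'],s['torque'],s['qpos'][5])"
```

```text
time_s: 17.5
ee_pos: [487.8, -137.1, 34.1]
ee_rot: [-24.1, 89.9, 126.4]
force: [-0.6, 2.0, 7.3]
gripper_width: 10.0
time_s: 17.67
ee_pos: [487.9, -137.1, 34.1]
ee_rot: [-27.3, 89.9, 123.2]
force: [-2.1, 3.2, 6.2]
gripper_width: 9.8
[ 487.86681671 -137.07058529   34.06471242] -119.46259971785948 [-2.06751412  3.15212776  6.22696157] [0.60285765 0.27267113 0.13595713] 102.38897728264241
```

```bash
python3 -m handwheel '{"gripper":[1,1,1,1,1],"offset":[[0,0,0],[0,0,0],[0,0,0],[0,0,0],[0,0,0]],"rot":[[0.7,0,0],[1.5,0,0],[1.5,0,0],[1.5,0,0],[1.5,0,0]]}' 55
python3 - <<'E'
from h import *
s=state();Rt,p=pose(s);print(p,np.degrees(np.arctan2(Rt[1,1],Rt[0,1])),s['force'],s['torque'],s['gripper_width'])
g=lambda i:np.clip(255*(i/255.)**.6,0,255).astype(np.uint8)
w=g(grab_frame('wrist')[:,:,::-1]);a=g(grab_frame('side')[:,:,::-1]);t=g(grab_frame('top')[:,:,::-1])
r=lambda i,x,y,w,h:cv2.resize(i[y:y+h,x:x+w],(400,300),interpolation=cv2.INTER_CUBIC)
cv2.imwrite('pics/z13.png',np.vstack([np.hstack([r(w,180,130,120,90),r(a,260,110,80,60)]),np.hstack([r(a,0,0,512,384),r(t,0,0,512,384)])]))
E
```

```text
time_s: 18.08
ee_pos: [487.9, -137.1, 34.1]
ee_rot: [-27.3, 89.9, 121.8]
force: [-0.6, 2.5, 6.9]
gripper_width: 9.6
[ 487.89422054 -137.0530605    34.07868659] -120.95483085254384 [-0.61497565  2.51873832  6.89469555] [0.63116004 0.19599455 0.13343087] 9.594710542715937
```

View pics/z13.png

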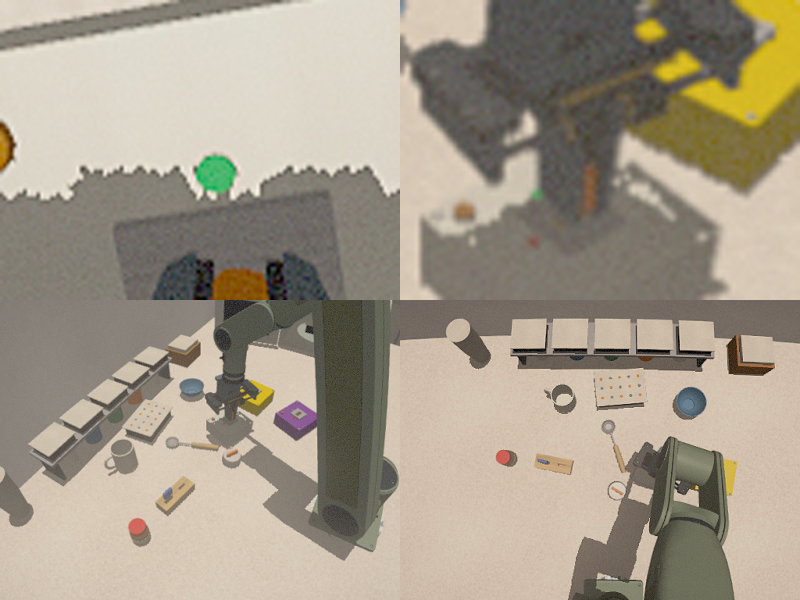

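```bash
python3 -c "
from workcell import *
print(state()['force'],state()['gripper_width']);print(job_done())"
```

```text
[-0.13120656  3.04083514  6.8440802 ] 9.810709052201979
the job is handed in; nothing more can be done
None
```

I handed the job in at about 18 s, with the orange key home in the white box's keyhole, turned clockwise and still gripped at 55 N. No verdict was reported, and the plug's angle can't be read directly.

**First grasp failed:** the fingers shut on nothing, at a 0.4 mm opening. Both the wrist and side cameras put the real fingertips about 37 mm behind the reported TCP, which disagrees with the tool description. I opened, went 37 mm lower and gripped the bow, with an opening of 9.8 mm against its 10 mm thickness.

**Insertion:** the key stopped near 6 mm and near 10 mm depth, as described. One rock to each side cleared the two stops, and it then went home in line with the slot. The final depth was 22.1 mm against 22 mm nominal, with 5–10 N of floor contact.

**Turn:** the tool turned 99.5° clockwise. Allowing for the 0.12 rad of play, that puts the plug at about 92–94°. The resisting moment was steady at about 0.13 N m, with no sign of hitting the stop.

**Last checks:** the wrist force was about 7 N up and 3 N sideways, and the grip opening was 9.8 mm. In the last pictures the blue key is still in its stand and the other things look unmoved.

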